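# Load the orbital shaker

### The arm

A 6-joint arm with a two-finger parallel gripper is mounted at the origin on a cart in front of the work surface, level with it; the furniture and walls round the work are solid. World frame = base frame: x ahead of the robot, y to its left, z up, the work surface at z = 0. Lengths are in m, angles in rad, forces in N, time in s.
With the tool pointing down it reaches from about 0.275 to 1 m from the base axis. Payload 8.4 kg.
Tool frame: the origin (TCP) lies on the centre line of the jaws, within the pads' length; the fingertips stand 14 mm ahead of it and the grasp point (between the pads) lies 5 mm behind it; z points along the fingers, y is the line along which they close (so a half turn about z gives the same grasp; the last joint's range is limited). The gripper opens to 85 mm and grips with 20 to 120 N. Pads are 22 mm wide; open, the fingers measure 114 mm over their backs; the gripper's body (76 mm by 85 mm) begins 54 mm behind the grasp point. The pads swing forward as they close: fully open they stand 13 mm farther back than shut.
Start: joints at [-1.338, 0.353, 1.633, -0, 1.155, -0.002], TCP at [0.145, -0.608, 0.245] pointing down, gripper open.
Joint ranges: [-2.63, 2.63], [-0.92, 2.1], [0.06, 2.66], [-1.3, 4.44], [0, 2.69], [-3.02, 3.02]. Speed limits (rad/s): [2.22, 2.22, 2.79, 3.14, 3.14, 3.14].

### API

Orientations are given as a rotation vector (axis times angle).
In Python, from bench import manip gives the robot as it stands.
- The arm moves only by the tool servo_tool, never from a script. Its argument "increments" is a list of rows, each an object of numbers: "dx", "dy", "dz": the shift along the world's x, y, z each as a share of 0.5 m, from -1 to 1; "rx", "ry", "rz": the turn, a rotation vector about the world's x, y, z each as a share of 120 degrees, from -1 to 1; "hand": the opening, from 0 (shut) to 1 (fully open). In form: [{"dx": .., "dy": .., "dz": .., "rx": .., "ry": .., "rz": .., "hand": ..}, ...]. A call has 1 to 20 rows; each row is the pose to reach, as a shift and turn from the pose commanded when the call began; what a row does not reach only later rows make up. A row lasts 1/12 s, in which the tool goes at most 41.7 mm and 7.16 degrees, less where a joint would pass 70% of its speed; a pose out of reach is approached as far as the arm can. A call with a number of a shift or a turn outside -1 to 1 is refused whole. A call with a gripper value outside its range is refused whole. The fingers move at their own pace and stop on an object; the grip force is fixed at half the most. Time passes only in rows, so rows that repeat a pose let the fingers close. It gives the time, the measured TCP pose, the force, the opening and the grip force at its end, in the units of the state.
- manip.get_state(): the state, without advancing time (a new reading comes with each control period).
- manip.capture(name): name is "scene" or "side" or "wrist"; returns the picture (384x512x3 uint8, blue, green, red); there is no depth.
- manip.calibration(name): a dict with "intrinsics" (3x3 intrinsics, pixels), "extrinsics" (4x4, takes a point from camera to world coordinates). Camera axes: x right, y up, looking along -z (the intrinsics and any distortion apply to the point x, -y, -z); pixel columns grow to the right and rows downward; lengths in m; the calibration is good to about 2 mm. The wrist camera is an equidistant fisheye: a pixel r from the principal point sees the ray r / f radians off the axis. A picture is of the moment at which its call begins: read the wrist's pose just before it. calibration takes no time and is no camera call; for the wrist camera it gives the pose at the moment of the call.
- manip.sign_off(): hands the job in; it is judged then, once.
The state is a dict: "time_s": time; "joint_pos": joint angles; "qvel": joint speeds; "effort": joint torques, N m; "tcp_pos": TCP position; "eef_rot": TCP orientation; "wrist_force": force on the tool from outside, world axes, zero at the start; "moment": the same for the moment, N m; "opening": opening from 0.0 (shut) to 1.0 (fully open); "grip_force": force on a finger pad.
Only numpy, scipy, OpenCV 4.12 (cv2) and the standard library are available. Lean on these libraries where they do the work, as an engineer would, in place of code of your own. Each camera call takes 0.05 s, during which the arm holds its last target. There are 200 camera calls.

### The job

Load the four vessels into the shaker: stand the conical flask, the specimen cup, the amber bottle and the small vial each in the one clamp on the shaker's platform that is sized for its base, upright and right down on the clamp's floor. Keep them upright on the way, and leave the timer where it stands.

Things in the scene. Friction and masses are not known exactly. Their poses are not given: they have to be found in the camera images.
- flask: White plastic conical flask, 122 mm tall: base 74 mm in diameter (straight for the lowest 14 mm), narrowing in a cone to a 37 mm neck at 80 mm height, with a ribbed white screw cap 39 mm in diameter from 96 to 122 mm height (take it by the cap). About 0.12 kg. Origin: centre of its underside; z up
- cup: Lidded specimen cup, 68 mm tall: body tapering from 58 mm in diameter under the lid to 50 mm at the base, flat screw lid 64 mm in diameter from 56 to 68 mm height (take it by the lid). About 0.06 kg. Origin: centre of its underside; z up
- bottle: Amber glass bottle with a paper label, 93 mm tall: body 46 mm in diameter up to 52 mm height, white ribbed screw cap 36 mm in diameter from 69 to 93 mm height (take it by the cap). About 0.10 kg. Origin: centre of its underside; z up
- vial: Small white-capped labelled vial, 72 mm tall: 33 mm in diameter, firm to grip up to 57 mm height (the cap above that is only looks; grip at 42 to 50 mm). About 0.05 kg. Origin: centre of its underside; z up
- clamp_flask: Largest round steel clamp, for the flask: 78 mm between opposite leaves, 22 mm high; upright steel leaves stand round the rim and flare outward at 45 degrees at the top, adding about 8 mm of lead-in all round. Fixed to the platform of the shaker, in any of its four places. Origin: centre of the disc's underside, on the platform (60 mm above the bench); z up; a seated vessel stands on the disc, 3 mm above the origin
- clamp_cup: Second largest round steel clamp, for the specimen cup: 59 mm between opposite leaves, 22 mm high; upright steel leaves stand round the rim and flare outward at 45 degrees at the top, adding about 8 mm of lead-in all round. Fixed to the platform of the shaker, in any of its four places. Origin: centre of the disc's underside, on the platform (60 mm above the bench); z up; a seated vessel stands on the disc, 3 mm above the origin
- clamp_bottle: Third round steel clamp, for the amber bottle: 50 mm between opposite leaves, 22 mm high; upright steel leaves stand round the rim and flare outward at 45 degrees at the top, adding about 8 mm of lead-in all round. Fixed to the platform of the shaker, in any of its four places. Origin: centre of the disc's underside, on the platform (60 mm above the bench); z up; a seated vessel stands on the disc, 3 mm above the origin
- clamp_vial: Smallest round steel clamp, with four leaves, for the vial: 37 mm between opposite leaves, 18 mm high; upright steel leaves stand round the rim and flare outward at 45 degrees at the top, adding about 8 mm of lead-in all round. Fixed to the platform of the shaker, in any of its four places. Origin: centre of the disc's underside, on the platform (60 mm above the bench); z up; a seated vessel stands on the disc, 3 mm above the origin
- shaker: Orbital shaker, switched off, immovable: white housing with a square dark grey platform, 200 x 200 mm, whose top is 60 mm above the bench. The four clamps stand on it in a square, each 48 mm from the middle in x and in y of the shaker, so 96 mm apart. Origin: centre of its underside on the bench; -x is its control panel, z up
- timer: White lab timer with a display, standing on the bench, 33 x 64 x 62 mm, a bystander. Origin: centre of its underside; z up
Mind the look-alikes: they are no part of the job. Of the things that look like the vial, the middle-sized one is meant. Of the things like the cup, leave any that is yellow; of the rest the larger one is meant.

How it is judged:
At the end, for the whole second after the job is handed in: Flask, cup, bottle and vial each stand in their own clamp: axis within 8 mm of the clamp's axis, underside less than 7 mm above the clamp's underside (so down on its 3 mm disc), tilted less than 0.12 rad, at rest (horizontal distance between flask and clamp_flask below 0.008 m and z of flask in the frame of clamp_flask between -0.002 and 0.007 m and angle between each of flask, cup, bottle, vial's own z axis and vertical below 0.12 rad and linear speed of each of flask, cup, bottle, vial below 0.02 m/s and horizontal distance between cup and clamp_cup below 0.008 m and z of cup in the frame of clamp_cup between -0.002 and 0.007 m and horizontal distance between bottle and clamp_bottle below 0.008 m and z of bottle in the frame of clamp_bottle between -0.002 and 0.007 m and horizontal distance between vial and clamp_vial below 0.008 m and z of vial in the frame of clamp_vial between -0.002 and 0.007 m); the robot touches nothing.
It fails at once if flask tipped by more than 0.7 rad (angle between flask's own z axis and vertical above 0.7 rad).
It fails at once if cup tipped by more than 0.7 rad (angle between cup's own z axis and vertical above 0.7 rad).
It fails at once if bottle tipped by more than 0.7 rad (angle between bottle's own z axis and vertical above 0.7 rad).
It fails at once if vial tipped by more than 0.7 rad (angle between vial's own z axis and vertical above 0.7 rad).
It fails at once if the timer moved by more than 30 mm (distance of timer from where it was at the start of the episode above 0.03 m).
It also fails if it takes over 104 s, if anything falls off the work surface, if the arm or the gripper's body presses on something with over 40 N, if the wrist force passes 120 N, or if a joint passes its speed limit or range.

## Working session

There is one attempt and no reset: what is moved stays moved. The work goes in short steps, Python scripts to look and compute and a tool call to move; the robot and the scene stay as the last step left them, time stands still between calls to the robot, and variables do not carry over. Pictures are saved under pics/ and viewed, at most 14 in all, crops included, and the job is handed in when it is done.

Besides the shell and the picture viewer there is one more tool, called after ">>>" as name([rows], argument=value, ...), one row to a line, values as JSON. servo_tool: Moves the arm, as the interface text tells. Its arguments: {"type":"object","properties":{"increments":{"type":"array"}},"required":["increments"]}

```bash
mkdir -p pics; cat > h.py <<'E'
import numpy as np, cv2
from bench import manip
def cap(cam,fn):
    c=manip.calibration(cam); im=manip.capture(cam); cv2.imwrite('pics/'+fn+'.png',im)
    np.savez('pics/'+fn,K=c['intrinsics'],E=c['extrinsics']); return im
def ray(fn,cam,u,v):
    d=np.load('pics/'+fn+'.npz');K=d['K'];E=d['E']
    x=(u-K[0,2])/K[0,0];y=(v-K[1,2])/K[1,1]
    if cam=='wrist':
        r=np.hypot(x,y);s=np.sin(r)/max(r,1e-9);p=np.array([x*s,-y*s,-np.cos(r)])
    else: p=np.array([x,-y,-1.])
    return E[:3,3],E[:3,:3]@p
def onz(fn,cam,u,v,z):
    o,d=ray(fn,cam,u,v); return o+d*(z-o[2])/d[2]
def proj(fn,cam,P):
    d=np.load('pics/'+fn+'.npz');K=d['K'];E=d['E']
    q=E[:3,:3].T@(np.array(P)-E[:3,3]);x,y,z=q[0],-q[1],-q[2]
    if cam=='wrist':
        r=np.hypot(x,y);t=np.arctan2(r,z);k=t/max(r,1e-9);x,y=x*k,y*k
    else: x,y=x/z,y/z
    return K[0,0]*x+K[0,2],K[1,1]*y+K[1,2]
E
python3 - <<'E'
from h import *
ims=[cap(c,c+'0') for c in('scene','side','wrist')]
for c in('scene','side','wrist'):
    d=np.load('pics/%s0.npz'%c);print(c,d['K'].round(1).tolist(),d['E'].round(3).tolist())
print(manip.get_state())
for i,n in zip(ims,'abc'): cv2.imwrite('pics/big_%s.png'%n,cv2.resize(i,(800,600)))
E
```

```text
scene [[354.5, 0.0, 254.7], [0.0, 354.5, 192.5], [0.0, 0.0, 1.0]] [[-0.643, 0.575, -0.506, -0.033], [-0.766, -0.472, 0.438, 0.395], [0.013, 0.669, 0.743, 0.899], [0.0, 0.0, 0.0, 1.0]]
side [[436.3, 0.0, 258.7], [0.0, 436.3, 186.9], [0.0, 0.0, 1.0]] [[0.211, 0.467, -0.859, -0.542], [-0.977, 0.119, -0.175, -0.329], [0.021, 0.876, 0.482, 0.688], [0.0, 0.0, 0.0, 1.0]]
wrist [[297.3, 0.0, 259.6], [0.0, 297.3, 192.5], [0.0, 0.0, 1.0]] [[0.232, 0.935, 0.269, 0.212], [-0.973, 0.223, 0.063, -0.591], [-0.001, -0.277, 0.961, 0.374], [0.0, 0.0, 0.0, 1.0]]
{'time_s': 0.15, 'joint_pos': array([-1.33839225e+00,  3.53499997e-01,  1.63394095e+00,  2.53271615e-05,
        1.15520394e+00, -2.42735586e-03]), 'qvel': array([ 0.00019328, -0.00283324, -0.00168567,  0.00102272,  0.00045983,
       -0.00060141]), 'effort': array([-6.12543181e-05, -6.05634713e+01, -3.42337310e+01, -2.44931431e-05,
        6.10756848e-03,  1.56823035e-05]), 'tcp_pos': array([ 0.14533729, -0.60751908,  0.24473687]), 'eef_rot': array([-3.11892297e+00, -3.67886640e-01,  1.53438439e-04]), 'wrist_force': array([-1.17535792,  0.28082501, -0.94149909]), 'moment': array([ 0.02595784,  0.00253133, -0.03423293]), 'grip_force': 0.0, 'opening': 1.000580409108894}
```

View pics/big_a.png

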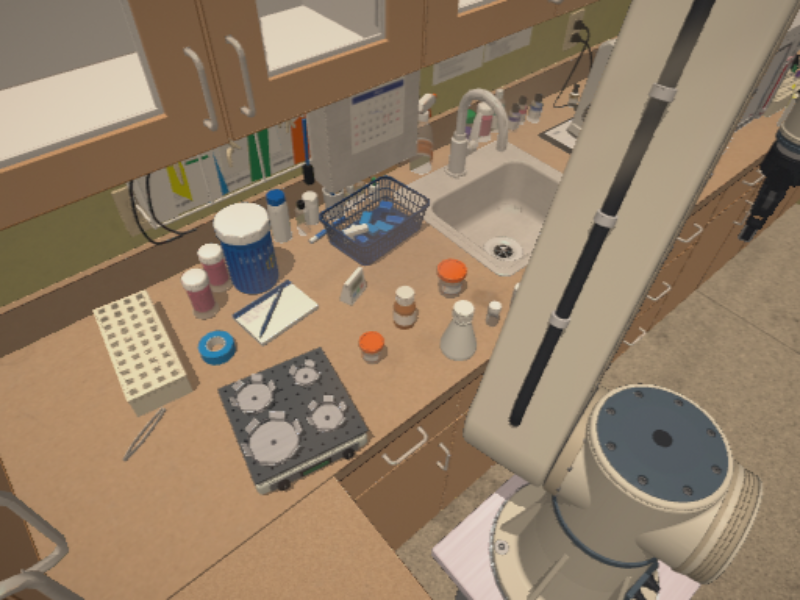

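View pics/big_b.png

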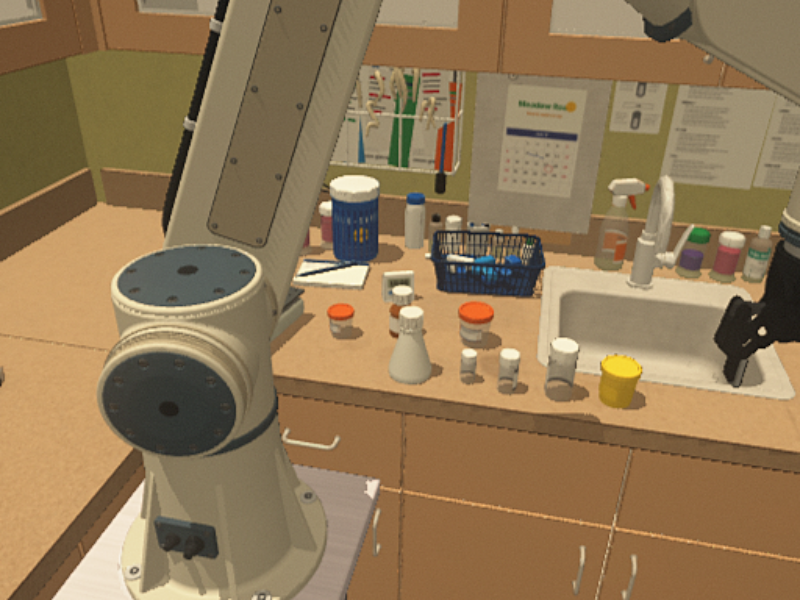

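View pics/big_c.png

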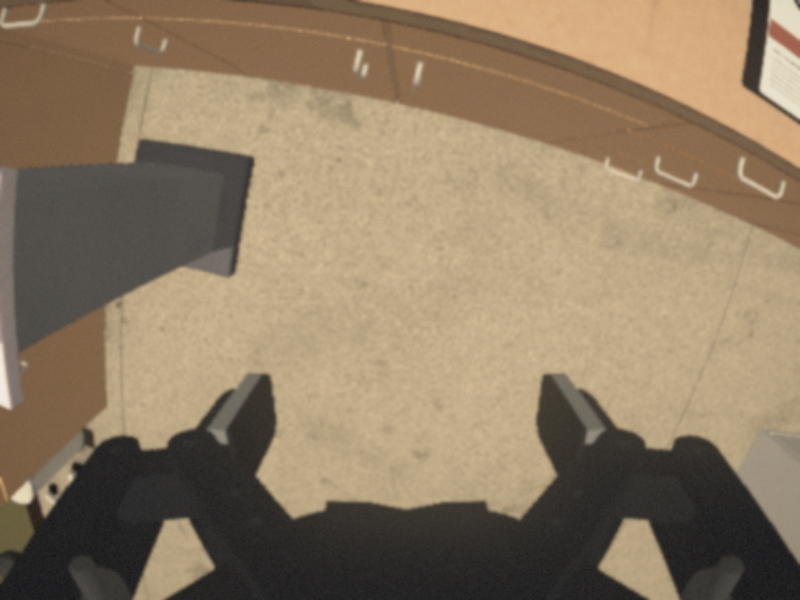

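Scene view (800 px scale): the shaker clamps are at about (274,440), (255,393), (327,417) and (306,373). The flask cap is at (462,305), the bottle cap at (404,290), the larger orange cup at (452,267) and a small one at (371,340). In the side view there are three vials at (469,355), (509,355) and (562,347), so the middle one is the target. The yellow cup is at (620,365).

```bash
python3 - <<'E'
from h import *
s=1.5625
def S(n,c,u,v,z): print(n,c,onz(c+'0',c,u/s,v/s,z)[:2].round(4))
for n,u,v,z in [('flask',463,307,.122),('bottle',405,291,.093),('cup',452,267,.068),('scup',371,340,.055),('timer',353,272,.062),('cl',274,442,.063),('cl',254,396,.063),('cl',328,417,.063),('cl',305,375,.063)]: S(n,'scene',u,v,z)
for n,u,v,z in [('flask',411,313,.122),('bottle',402,292,.093),('cup',475,310,.068),('vial',510,354,.072),('vialS',469,353,.055),('vialL',563,345,.09),('yel',621,363,.06),('timer',398,272,.062)]: S(n,'side',u,v,z)
E
```

```text
flask scene [ 0.4074 -0.1467]
bottle scene [ 0.5276 -0.1074]
cup scene [ 0.5345 -0.2464]
scup scene [0.4974 0.0035]
timer scene [ 0.6615 -0.0769]
cl scene [0.4268 0.2618]
cl scene [0.525  0.2421]
cl scene [0.4083 0.1664]
cl scene [0.5052 0.1487]
flask side [ 0.4002 -0.1487]
bottle side [ 0.5178 -0.1084]
cup side [ 0.529  -0.2418]
vial side [ 0.3949 -0.3149]
vialS side [ 0.4073 -0.2476]
vialL side [ 0.4143 -0.3966]
yel side [ 0.4306 -0.4931]
timer side [ 0.6527 -0.0712]
```

>>> servo_tool([
  {"dx": 0.57,"dy": 0.71,"dz": 0.15,"hand": 1},
  {"dx": 0.57,"dy": 0.71,"dz": 0.15,"hand": 1},
  {"dx": 0.57,"dy": 0.71,"dz": 0.15,"hand": 1},
  {"dx": 0.57,"dy": 0.71,"dz": 0.15,"hand": 1},
  {"dx": 0.57,"dy": 0.71,"dz": 0.15,"hand": 1},
  {"dx": 0.57,"dy": 0.71,"dz": 0.15,"hand": 1},
  {"dx": 0.57,"dy": 0.71,"dz": 0.15,"hand": 1},
  {"dx": 0.57,"dy": 0.71,"dz": 0.15,"hand": 1},
  {"dx": 0.57,"dy": 0.71,"dz": 0.15,"hand": 1},
  {"dx": 0.57,"dy": 0.71,"dz": 0.15,"hand": 1},
  {"dx": 0.57,"dy": 0.71,"dz": 0.15,"hand": 1},
  {"dx": 0.57,"dy": 0.71,"dz": 0.15,"hand": 1},
  {"dx": 0.57,"dy": 0.71,"dz": 0.15,"hand": 1},
  {"dx": 0.57,"dy": 0.71,"dz": 0.15,"hand": 1},
  {"dx": 0.57,"dy": 0.71,"dz": 0.15,"hand": 1},
  {"dx": 0.57,"dy": 0.71,"dz": 0.15,"hand": 1},
])

```text
invalid input
```

```bash
python3 - <<'E'
from h import *
i=cap('wrist','w1'); cv2.imwrite('pics/big_w1.png',cv2.resize(i,(800,600)))
E
```

```text
(no output)
```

View pics/big_w1.png

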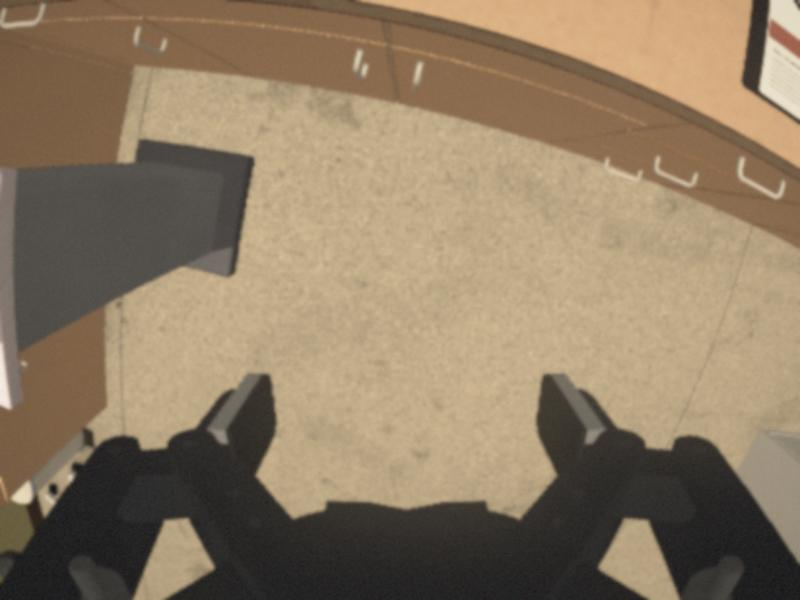

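The wrist view is unchanged because the call was refused. I'll send it again with every field filled in.

>>> servo_tool([
  {"dx": 0.57,"dy": 0.71,"dz": 0.15,"rx": 0,"ry": 0,"rz": 0,"hand": 1},
  {"dx": 0.57,"dy": 0.71,"dz": 0.15,"rx": 0,"ry": 0,"rz": 0,"hand": 1},
  {"dx": 0.57,"dy": 0.71,"dz": 0.15,"rx": 0,"ry": 0,"rz": 0,"hand": 1},
  {"dx": 0.57,"dy": 0.71,"dz": 0.15,"rx": 0,"ry": 0,"rz": 0,"hand": 1},
  {"dx": 0.57,"dy": 0.71,"dz": 0.15,"rx": 0,"ry": 0,"rz": 0,"hand": 1},
  {"dx": 0.57,"dy": 0.71,"dz": 0.15,"rx": 0,"ry": 0,"rz": 0,"hand": 1},
  {"dx": 0.57,"dy": 0.71,"dz": 0.15,"rx": 0,"ry": 0,"rz": 0,"hand": 1},
  {"dx": 0.57,"dy": 0.71,"dz": 0.15,"rx": 0,"ry": 0,"rz": 0,"hand": 1},
  {"dx": 0.57,"dy": 0.71,"dz": 0.15,"rx": 0,"ry": 0,"rz": 0,"hand": 1},
  {"dx": 0.57,"dy": 0.71,"dz": 0.15,"rx": 0,"ry": 0,"rz": 0,"hand": 1},
  {"dx": 0.57,"dy": 0.71,"dz": 0.15,"rx": 0,"ry": 0,"rz": 0,"hand": 1},
  {"dx": 0.57,"dy": 0.71,"dz": 0.15,"rx": 0,"ry": 0,"rz": 0,"hand": 1},
  {"dx": 0.57,"dy": 0.71,"dz": 0.15,"rx": 0,"ry": 0,"rz": 0,"hand": 1},
  {"dx": 0.57,"dy": 0.71,"dz": 0.15,"rx": 0,"ry": 0,"rz": 0,"hand": 1},
  {"dx": 0.57,"dy": 0.71,"dz": 0.15,"rx": 0,"ry": 0,"rz": 0,"hand": 1},
  {"dx": 0.57,"dy": 0.71,"dz": 0.15,"rx": 0,"ry": 0,"rz": 0,"hand": 1},
])

```text
time_s: 1.53
tcp_pos: [0.4295, -0.2538, 0.3199]
eef_rot: [-3.12, -0.365, 0.001]
wrist_force: [-0.0, 0.1, -1.2]
opening: 1.0
grip_force: 0.0
```

```bash
python3 - <<'E'
from h import *
i=cap('wrist','w1'); cv2.imwrite('pics/big_w1.png',cv2.resize(i,(800,600)))
E
```

```text
(no output)
```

View pics/big_w1.png

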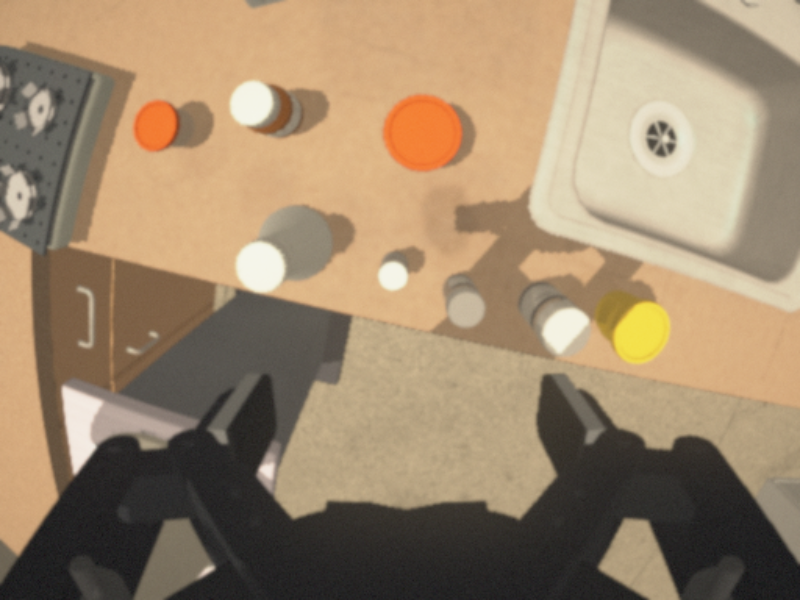

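The wrist view (800 px scale) shows the flask cap at (261,265), the bottle cap at (255,104), the large orange lid at (423,133) and the middle vial's cap at (466,308), in shadow.

```bash
python3 - <<'E'
from h import *
s=1.5625
for n,u,v,z in [('flask',261,265,.122),('bottle',255,104,.093),('cup',423,132,.068),('vial',466,308,.072),('vialS',393,276,.05),('vialL',564,329,.09),('scup',157,126,.055)]:
    print(n,onz('w1','wrist',u/s,v/s,z)[:2].round(4))
t=manip.get_state()['tcp_pos'];print(t,[np.array(proj('w1','wrist',t-[0,0,k]))*s for k in(0,.1,.2)])
E
```

```text
flask [ 0.4069 -0.1485]
bottle [ 0.5245 -0.1105]
cup [ 0.5303 -0.2439]
vial [ 0.3963 -0.3141]
vialS [ 0.404  -0.2479]
vialL [ 0.4024 -0.3986]
scup [ 0.4958 -0.0032]
[ 0.42953272 -0.25385198  0.31996374] [array([407.05649781, 398.42204729]), array([406.54043292, 306.13903714]), array([406.31036808, 266.2210059 ])]
```

```bash
python3 - <<'E'
from h import *
i=cv2.imread('pics/scene0.png')[218:318,132:242]
cv2.imwrite('pics/crop.png',cv2.resize(i,None,fx=6,fy=6,interpolation=cv2.INTER_CUBIC))
E
```

```text
(no output)
```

View pics/crop.png

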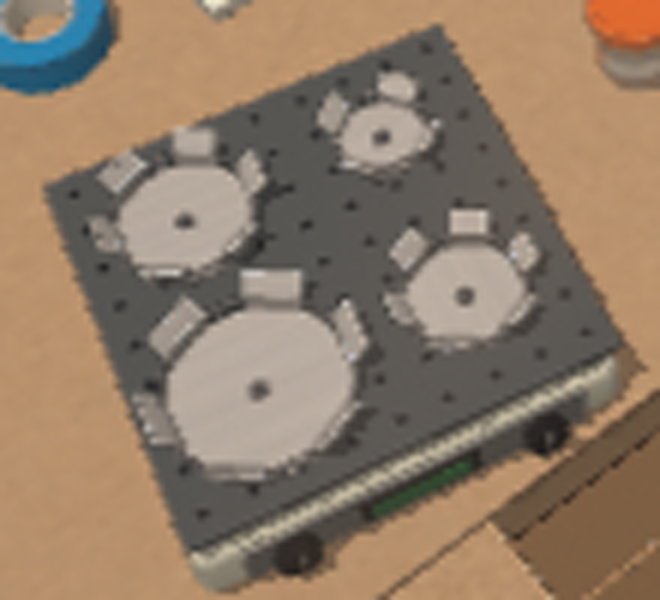

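>>> servo_tool([
  {"dx": 0.2,"dy": 0.02,"dz": -0.2,"rx": 0,"ry": 0,"rz": 0,"hand": 1},
  {"dx": 0.2,"dy": 0.02,"dz": -0.3,"rx": 0,"ry": 0,"rz": 0,"hand": 1},
  {"dx": 0.2,"dy": 0.02,"dz": -0.4,"rx": 0,"ry": 0,"rz": 0,"hand": 1},
  {"dx": 0.2,"dy": 0.02,"dz": -0.4,"rx": 0,"ry": 0,"rz": 0,"hand": 1},
  {"dx": 0.2,"dy": 0.02,"dz": -0.4,"rx": 0,"ry": 0,"rz": 0,"hand": 1},
  {"dx": 0.2,"dy": 0.02,"dz": -0.4,"rx": 0,"ry": 0,"rz": 0,"hand": 1},
  {"dx": 0.2,"dy": 0.02,"dz": -0.4,"rx": 0,"ry": 0,"rz": 0,"hand": 1},
])

```text
time_s: 2.17
tcp_pos: [0.5284, -0.2425, 0.1155]
eef_rot: [-3.116, -0.366, 0.01]
wrist_force: [-1.2, 0.1, -0.1]
opening: 0.999
grip_force: 0.0
```

```bash
python3 - <<'E'
from h import *
i=cap('wrist','w2'); cv2.imwrite('pics/big_w2.png',cv2.resize(i,(800,600)))
h=cv2.cvtColor(i,cv2.COLOR_BGR2HSV); m=cv2.inRange(h,(3,170,120),(16,255,255))
m[270:]*=1
for c in cv2.findContours(m,0,2)[0]:
    if cv2.contourArea(c)>300:
        (u,v),r=cv2.minEnclosingCircle(c);print(u,v,r,cv2.contourArea(c),onz('w2','wrist',u,v,.068)[:2])
t=manip.get_state();print(t['tcp_pos'],t['time_s'])
E
```

```text
262.3426818847656 214.1128692626953 48.8309326171875 7035.0 [ 0.53210327 -0.24272543]
1.5 178.5 24.545974731445312 513.0 [ 0.50762433 -0.02673636]
[ 0.52887924 -0.24303747  0.11809473] 2.2167
```

The crop shows the disc centres: flask (260,390), cup (185,221), bottle (465,296), vial (381,136). The back-left clamp is the cup's and the front-right one is the bottle's. In the wrist mask the orange lid sits at pixel (262,214), within 3 mm of the TCP.

>>> servo_tool([
  {"dx": 0.006,"dy": 0.001,"dz": -0.06,"rx": 0,"ry": 0,"rz": 0,"hand": 1},
  {"dx": 0.006,"dy": 0.001,"dz": -0.1,"rx": 0,"ry": 0,"rz": 0,"hand": 1},
  {"dx": 0.006,"dy": 0.001,"dz": -0.125,"rx": 0,"ry": 0,"rz": 0,"hand": 1},
  {"dx": 0.006,"dy": 0.001,"dz": -0.125,"rx": 0,"ry": 0,"rz": 0,"hand": 1},
  {"dx": 0.006,"dy": 0.001,"dz": -0.125,"rx": 0,"ry": 0,"rz": 0,"hand": 0},
  {"dx": 0.006,"dy": 0.001,"dz": -0.125,"rx": 0,"ry": 0,"rz": 0,"hand": 0},
  {"dx": 0.006,"dy": 0.001,"dz": -0.125,"rx": 0,"ry": 0,"rz": 0,"hand": 0},
  {"dx": 0.006,"dy": 0.001,"dz": -0.125,"rx": 0,"ry": 0,"rz": 0,"hand": 0},
  {"dx": 0.006,"dy": 0.001,"dz": -0.125,"rx": 0,"ry": 0,"rz": 0,"hand": 0},
  {"dx": 0.006,"dy": 0.001,"dz": -0.125,"rx": 0,"ry": 0,"rz": 0,"hand": 0},
])

```text
time_s: 3.05
tcp_pos: [0.5345, -0.243, 0.0602]
eef_rot: [3.118, 0.368, 0.004]
wrist_force: [-1.2, 0.3, 6.1]
opening: 0.728
grip_force: 64.1
```

```bash
python3 - <<'E'
from h import *
P={}
for n,u,v in [('flask',260,390),('cup',185,221),('bottle',465,296),('vial',381,136)]:
    P[n]=onz('scene0','scene',(u+.5)/6-.5+132,(v+.5)/6-.5+218,.063)[:2]; print(n,P[n].round(4))
A=np.array([P['flask'],P['cup'],P['vial'],P['bottle']])
c=A.mean(0); x=(A[1]+A[2]-A[0]-A[3])/2;y=(A[0]+A[1]-A[2]-A[3])/2
print(c,np.degrees(np.arctan2(x[1],x[0])),np.degrees(np.arctan2(y[1],y[0])),np.hypot(*x),np.hypot(*y))
E
```

```text
flask [0.4282 0.2622]
cup [0.5225 0.244 ]
bottle [0.4097 0.1682]
vial [0.5047 0.1495]
[0.46629356 0.20597434] -11.055087416891077 79.09102916724426 0.09648650113481795 0.09600543019274259
```

>>> servo_tool([
  {"dx": 0,"dy": 0,"dz": 0.08,"rx": 0,"ry": 0,"rz": 0,"hand": 0},
  {"dx": 0,"dy": 0,"dz": 0.16,"rx": 0,"ry": 0,"rz": 0,"hand": 0},
  {"dx": 0,"dy": 0.02,"dz": 0.24,"rx": 0,"ry": 0,"rz": 0,"hand": 0},
  {"dx": 0,"dy": 0.08,"dz": 0.3,"rx": 0,"ry": 0,"rz": 0,"hand": 0},
  {"dx": 0,"dy": 0.16,"dz": 0.34,"rx": 0,"ry": 0,"rz": 0,"hand": 0},
  {"dx": 0,"dy": 0.24,"dz": 0.36,"rx": 0,"ry": 0,"rz": 0,"hand": 0},
  {"dx": 0,"dy": 0.32,"dz": 0.36,"rx": 0,"ry": 0,"rz": 0,"hand": 0},
  {"dx": 0,"dy": 0.4,"dz": 0.36,"rx": 0,"ry": 0,"rz": 0,"hand": 0},
  {"dx": 0,"dy": 0.48,"dz": 0.36,"rx": 0,"ry": 0,"rz": 0,"hand": 0},
  {"dx": 0,"dy": 0.56,"dz": 0.36,"rx": 0,"ry": 0,"rz": 0,"hand": 0},
  {"dx": 0,"dy": 0.64,"dz": 0.36,"rx": 0,"ry": 0,"rz": 0,"hand": 0},
  {"dx": -0.01,"dy": 0.72,"dz": 0.36,"rx": 0,"ry": 0,"rz": 0,"hand": 0},
  {"dx": -0.02,"dy": 0.8,"dz": 0.36,"rx": 0,"ry": 0,"rz": 0,"hand": 0},
  {"dx": -0.02,"dy": 0.86,"dz": 0.36,"rx": 0,"ry": 0,"rz": 0,"hand": 0},
  {"dx": -0.02,"dy": 0.92,"dz": 0.36,"rx": 0,"ry": 0,"rz": 0,"hand": 0},
  {"dx": -0.02,"dy": 0.96,"dz": 0.36,"rx": 0,"ry": 0,"rz": 0,"hand": 0},
  {"dx": -0.02,"dy": 0.974,"dz": 0.36,"rx": 0,"ry": 0,"rz": 0,"hand": 0},
  {"dx": -0.02,"dy": 0.974,"dz": 0.36,"rx": 0,"ry": 0,"rz": 0,"hand": 0},
  {"dx": -0.02,"dy": 0.974,"dz": 0.36,"rx": 0,"ry": 0,"rz": 0,"hand": 0},
  {"dx": -0.02,"dy": 0.974,"dz": 0.36,"rx": 0,"ry": 0,"rz": 0,"hand": 0},
])

```text
time_s: 4.72
tcp_pos: [0.5234, 0.2435, 0.2382]
eef_rot: [3.12, 0.367, 0.0]
wrist_force: [0.2, 0.0, -0.9]
opening: 0.73
grip_force: 65.9
```

```bash
python3 - <<'E'
from h import *
i=cap('wrist','w3')
d=np.load('pics/w3.npz')
for n,p in dict(flask=(.4282,.2622),cup=(.5225,.244),bottle=(.4097,.1682),vial=(.5047,.1495)).items():
    q=proj('w3','wrist',[*p,.063]);print(n,q);cv2.drawMarker(i,tuple(int(round(k)) for k in q),(0,0,255),0,8)
cv2.imwrite('pics/big_w3.png',cv2.resize(i,(800,600)))
t=manip.get_state();print(t['tcp_pos'],t['time_s'],t['opening'])
E
```

```text
flask (np.float64(224.88409468399465), np.float64(250.78148610866435))
cup (np.float64(259.22864463527), np.float64(176.15891756368993))
bottle (np.float64(298.7256567707802), np.float64(279.54378769421226))
vial (np.float64(338.2203423782983), np.float64(210.9263519786386))
[0.52348399 0.24335577 0.23813874] 4.7667 0.7274236993807062
```

View pics/big_w3.png

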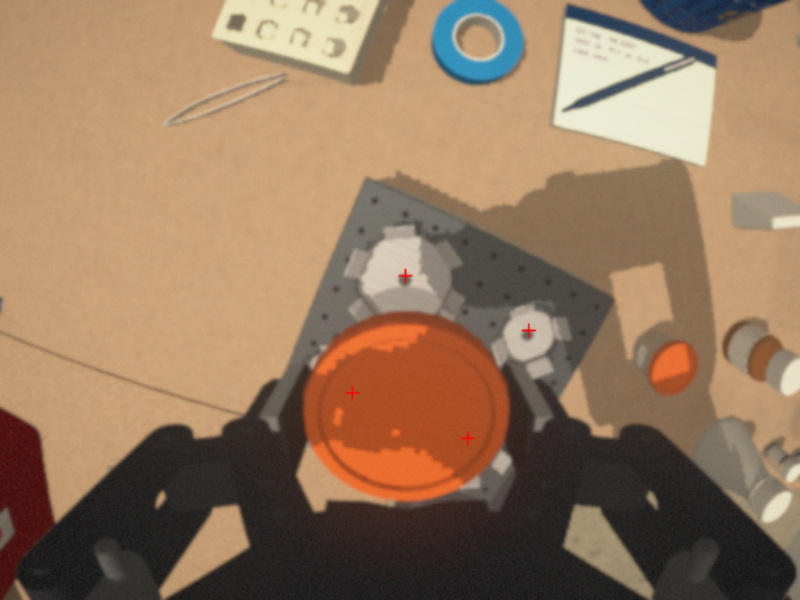

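The carried cup hides the middle of the view. The cup hub at (404,280) and the vial hub at (527,333) both lie within about 4 px of my markers.

```bash
python3 - <<'E'
from h import *
i=cv2.imread('pics/w3.png');h=cv2.cvtColor(i,cv2.COLOR_BGR2HSV); m=cv2.inRange(h,(2,150,60),(16,255,255))
c=max(cv2.findContours(m,0,2)[0],key=cv2.contourArea)
p=cv2.convexHull(c)[:,0]
q=np.array([onz('w3','wrist',*k,.2385+.0095)[:2] for k in p.astype(float)])
A=np.c_[2*q,np.ones(len(q))];s=np.linalg.lstsq(A,(q**2).sum(1),rcond=None)[0];print(s[:2],np.sqrt(s[2]+s[:2]@s[:2]),q.min(0),q.max(0))
E
```

```text
[0.52215997 0.24359143] 0.03176650767930059 [0.48986853 0.2120406 ] [0.55479559 0.27488263]
```

>>> servo_tool([
  {"dx": -0.002,"dy": 0,"dz": -0.06,"rx": 0,"ry": 0,"rz": 0,"hand": 0},
  {"dx": -0.002,"dy": 0,"dz": -0.12,"rx": 0,"ry": 0,"rz": 0,"hand": 0},
  {"dx": -0.002,"dy": 0,"dz": -0.16,"rx": 0,"ry": 0,"rz": 0,"hand": 0},
  {"dx": -0.002,"dy": 0,"dz": -0.18,"rx": 0,"ry": 0,"rz": 0,"hand": 0},
  {"dx": -0.002,"dy": 0,"dz": -0.2,"rx": 0,"ry": 0,"rz": 0,"hand": 0},
  {"dx": -0.002,"dy": 0,"dz": -0.21,"rx": 0,"ry": 0,"rz": 0,"hand": 0},
  {"dx": -0.002,"dy": 0,"dz": -0.22,"rx": 0,"ry": 0,"rz": 0,"hand": 0},
  {"dx": -0.002,"dy": 0,"dz": -0.227,"rx": 0,"ry": 0,"rz": 0,"hand": 0},
  {"dx": -0.002,"dy": 0,"dz": -0.227,"rx": 0,"ry": 0,"rz": 0,"hand": 0},
  {"dx": -0.002,"dy": 0,"dz": -0.227,"rx": 0,"ry": 0,"rz": 0,"hand": 0},
  {"dx": -0.002,"dy": 0,"dz": -0.227,"rx": 0,"ry": 0,"rz": 0,"hand": 0},
])

```text
time_s: 5.68
tcp_pos: [0.5228, 0.2449, 0.1249]
eef_rot: [-3.12, -0.368, -0.002]
wrist_force: [0.6, 0.6, -1.5]
opening: 0.731
grip_force: 65.9
```

>>> servo_tool([
  {"dx": -0.001,"dy": -0.001,"dz": -0.003,"rx": 0,"ry": 0,"rz": 0,"hand": 0},
  {"dx": -0.001,"dy": -0.001,"dz": -0.006,"rx": 0,"ry": 0,"rz": 0,"hand": 0},
  {"dx": -0.001,"dy": -0.001,"dz": -0.006,"rx": 0,"ry": 0,"rz": 0,"hand": 0},
  {"dx": -0.001,"dy": -0.001,"dz": -0.006,"rx": 0,"ry": 0,"rz": 0,"hand": 0},
])

```text
time_s: 6.02
tcp_pos: [0.5228, 0.2446, 0.1232]
eef_rot: [-3.119, -0.368, -0.004]
wrist_force: [-2.7, -1.0, 13.9]
opening: 0.729
grip_force: 67.6
```

>>> servo_tool([
  {"dx": 0,"dy": 0,"dz": 0,"rx": 0,"ry": 0,"rz": 0,"hand": 0.98},
  {"dx": 0,"dy": 0,"dz": 0,"rx": 0,"ry": 0,"rz": 0,"hand": 0.98},
  {"dx": 0,"dy": 0,"dz": 0,"rx": 0,"ry": 0,"rz": 0,"hand": 0.98},
  {"dx": 0,"dy": 0,"dz": 0,"rx": 0,"ry": 0,"rz": 0,"hand": 0.98},
  {"dx": 0,"dy": 0,"dz": 0.05,"rx": 0,"ry": 0,"rz": 0,"hand": 0.98},
  {"dx": 0,"dy": 0,"dz": 0.13,"rx": 0,"ry": 0,"rz": 0,"hand": 0.98},
  {"dx": 0,"dy": 0,"dz": 0.2,"rx": 0,"ry": 0,"rz": 0,"hand": 0.98},
  {"dx": -0.23,"dy": -0.782,"dz": 0.2,"rx": 0,"ry": 0,"rz": 0,"hand": 0.98},
  {"dx": -0.23,"dy": -0.782,"dz": 0.2,"rx": 0,"ry": 0,"rz": 0,"hand": 0.98},
  {"dx": -0.23,"dy": -0.782,"dz": 0.2,"rx": 0,"ry": 0,"rz": 0,"hand": 0.98},
  {"dx": -0.23,"dy": -0.782,"dz": 0.2,"rx": 0,"ry": 0,"rz": 0,"hand": 0.98},
  {"dx": -0.23,"dy": -0.782,"dz": 0.2,"rx": 0,"ry": 0,"rz": 0,"hand": 0.98},
  {"dx": -0.23,"dy": -0.782,"dz": 0.2,"rx": 0,"ry": 0,"rz": 0,"hand": 0.98},
  {"dx": -0.23,"dy": -0.782,"dz": 0.2,"rx": 0,"ry": 0,"rz": 0,"hand": 0.98},
  {"dx": -0.23,"dy": -0.782,"dz": 0.2,"rx": 0,"ry": 0,"rz": 0,"hand": 0.98},
  {"dx": -0.23,"dy": -0.782,"dz": 0.2,"rx": 0,"ry": 0,"rz": 0,"hand": 0.98},
  {"dx": -0.23,"dy": -0.782,"dz": 0.2,"rx": 0,"ry": 0,"rz": 0,"hand": 0.98},
  {"dx": -0.23,"dy": -0.782,"dz": 0.2,"rx": 0,"ry": 0,"rz": 0,"hand": 0.98},
  {"dx": -0.23,"dy": -0.782,"dz": 0.2,"rx": 0,"ry": 0,"rz": 0,"hand": 0.98},
  {"dx": -0.23,"dy": -0.782,"dz": 0.2,"rx": 0,"ry": 0,"rz": 0,"hand": 0.98},
])

```text
time_s: 7.68
tcp_pos: [0.4069, -0.1467, 0.2212]
eef_rot: [-3.12, -0.366, 0.0]
wrist_force: [0.2, 0.6, -0.3]
opening: 0.981
grip_force: 0.0
```

```bash
cat >> h.py <<'E'
def white(fn,z,guess,R,r0):
    """bright-blob circle near the guess (world xy at height z)"""
    im=cv2.imread('pics/'+fn+'.png');h=cv2.cvtColor(im,cv2.COLOR_BGR2HSV)
    m=cv2.inRange(h,(0,0,205),(180,70,255));m=cv2.morphologyEx(m,cv2.MORPH_OPEN,np.ones((3,3)))
    for c in cv2.findContours(m,0,1)[0]:
        if cv2.contourArea(c)<80: continue
        p=cv2.convexHull(c)[:,0].astype(float)
        q=np.array([onz(fn,'wrist',*k,z)[:2] for k in p])
        if np.hypot(*(q.mean(0)-guess))>R: continue
        s=np.linalg.lstsq(np.c_[2*q,np.ones(len(q))],(q**2).sum(1),rcond=None)[0]
        print('blob',s[:2].round(4),'r',np.sqrt(s[2]+s[:2]@s[:2]).round(4),'px',p.mean(0).round(),q.min(0).round(4),q.max(0).round(4))
E
python3 - <<'E'
from h import *
i=cap('wrist','w4');s=manip.get_state();print(s['tcp_pos'],s['time_s'],s['wrist_force'])
white('w4',.122,(.406,-.148),.05,.0195)
cv2.imwrite('pics/big_w4.png',cv2.resize(i,(800,600)))
E
```

```text
[ 0.40705657 -0.14617942  0.22117809] 7.7333 [ 1.3323157  -0.15004654 -0.05515759]
blob [ 0.4041 -0.1475] r 0.0189 px [259. 199.] [ 0.3854 -0.1668] [ 0.4234 -0.1294]
blob [ 0.4194 -0.1215] r 0.0075 px [234. 175.] [ 0.4096 -0.1275] [ 0.429  -0.1173]
```

>>> servo_tool([
  {"dx": -0.005,"dy": -0.001,"dz": -0.08,"rx": 0,"ry": 0,"rz": 0,"hand": 0.98},
  {"dx": -0.005,"dy": -0.001,"dz": -0.15,"rx": 0,"ry": 0,"rz": 0,"hand": 0.98},
  {"dx": -0.005,"dy": -0.001,"dz": -0.2,"rx": 0,"ry": 0,"rz": 0,"hand": 0.98},
  {"dx": -0.005,"dy": -0.001,"dz": -0.233,"rx": 0,"ry": 0,"rz": 0,"hand": 0.98},
  {"dx": -0.005,"dy": -0.001,"dz": -0.233,"rx": 0,"ry": 0,"rz": 0,"hand": 0.8},
  {"dx": -0.005,"dy": -0.001,"dz": -0.233,"rx": 0,"ry": 0,"rz": 0,"hand": 0.5},
  {"dx": -0.005,"dy": -0.001,"dz": -0.233,"rx": 0,"ry": 0,"rz": 0,"hand": 0},
  {"dx": -0.005,"dy": -0.001,"dz": -0.233,"rx": 0,"ry": 0,"rz": 0,"hand": 0},
  {"dx": -0.005,"dy": -0.001,"dz": -0.233,"rx": 0,"ry": 0,"rz": 0,"hand": 0},
  {"dx": -0.005,"dy": -0.001,"dz": -0.233,"rx": 0,"ry": 0,"rz": 0,"hand": 0},
  {"dx": -0.005,"dy": -0.001,"dz": -0.233,"rx": 0,"ry": 0,"rz": 0,"hand": 0},
  {"dx": -0.005,"dy": -0.001,"dz": -0.233,"rx": 0,"ry": 0,"rz": 0,"hand": 0},
  {"dx": -0.005,"dy": -0.001,"dz": -0.233,"rx": 0,"ry": 0,"rz": 0,"hand": 0},
])

```text
time_s: 8.82
tcp_pos: [0.4056, -0.1476, 0.1062]
eef_rot: [3.119, 0.367, 0.004]
wrist_force: [0.3, 1.3, 6.9]
opening: 0.439
grip_force: 60.4
```

>>> servo_tool([
  {"dx": 0,"dy": 0,"dz": 0.07,"rx": 0,"ry": 0,"rz": 0,"hand": 0},
  {"dx": 0,"dy": 0,"dz": 0.14,"rx": 0,"ry": 0,"rz": 0,"hand": 0},
  {"dx": 0,"dy": 0.02,"dz": 0.21,"rx": 0,"ry": 0,"rz": 0,"hand": 0},
  {"dx": 0,"dy": 0.08,"dz": 0.26,"rx": 0,"ry": 0,"rz": 0,"hand": 0},
  {"dx": 0,"dy": 0.15,"dz": 0.28,"rx": 0,"ry": 0,"rz": 0,"hand": 0},
  {"dx": 0,"dy": 0.22,"dz": 0.28,"rx": 0,"ry": 0,"rz": 0,"hand": 0},
  {"dx": 0.01,"dy": 0.29,"dz": 0.28,"rx": 0,"ry": 0,"rz": 0,"hand": 0},
  {"dx": 0.02,"dy": 0.36,"dz": 0.28,"rx": 0,"ry": 0,"rz": 0,"hand": 0},
  {"dx": 0.03,"dy": 0.43,"dz": 0.28,"rx": 0,"ry": 0,"rz": 0,"hand": 0},
  {"dx": 0.04,"dy": 0.5,"dz": 0.28,"rx": 0,"ry": 0,"rz": 0,"hand": 0},
  {"dx": 0.047,"dy": 0.57,"dz": 0.28,"rx": 0,"ry": 0,"rz": 0,"hand": 0},
  {"dx": 0.047,"dy": 0.64,"dz": 0.28,"rx": 0,"ry": 0,"rz": 0,"hand": 0},
  {"dx": 0.047,"dy": 0.7,"dz": 0.28,"rx": 0,"ry": 0,"rz": 0,"hand": 0},
  {"dx": 0.047,"dy": 0.75,"dz": 0.28,"rx": 0,"ry": 0,"rz": 0,"hand": 0},
  {"dx": 0.047,"dy": 0.79,"dz": 0.28,"rx": 0,"ry": 0,"rz": 0,"hand": 0},
  {"dx": 0.047,"dy": 0.82,"dz": 0.28,"rx": 0,"ry": 0,"rz": 0,"hand": 0},
  {"dx": 0.047,"dy": 0.82,"dz": 0.28,"rx": 0,"ry": 0,"rz": 0,"hand": 0},
  {"dx": 0.047,"dy": 0.82,"dz": 0.28,"rx": 0,"ry": 0,"rz": 0,"hand": 0},
  {"dx": 0.047,"dy": 0.82,"dz": 0.28,"rx": 0,"ry": 0,"rz": 0,"hand": 0},
])

```text
time_s: 10.4
tcp_pos: [0.4277, 0.262, 0.245]
eef_rot: [3.12, 0.368, 0.0]
wrist_force: [-0.5, -0.1, -0.9]
opening: 0.439
grip_force: 61.1
```

```bash
python3 - <<'E'
from h import *
i=cap('wrist','w5');s=manip.get_state();t=s['tcp_pos'];print(t,s['time_s'],s['wrist_force'],s['opening'])
white('w5',t[2]+.0165,t[:2],.03,.0195)
for n,p in dict(flask=(.4267,.262,.063),cuptop=(.522,.2437,.131),bottle=(.4082,.168,.063),vial=(.5032,.1493,.063)).items():
    q=proj('w5','wrist',p);print(n,q);cv2.drawMarker(i,tuple(int(round(k)) for k in q),(255,0,0),0,8)
cv2.imwrite('pics/big_w5.png',cv2.resize(i,(800,600)))
E
```

```text
[0.42776532 0.26175466 0.24497614] 10.45 [-0.2952554   0.15008575 -0.69632615] 0.4380932977961628
blob [0.4274 0.2626] r 0.0184 px [261. 269.] [0.4085 0.2444] [0.446  0.2806]
flask (np.float64(259.6960812260159), np.float64(174.85513816733234))
cuptop (np.float64(309.0600960179131), np.float64(87.39355445288))
bottle (np.float64(336.54156789839004), np.float64(209.55967483842772))
vial (np.float64(375.82984986097847), np.float64(132.97132498657743))
```

View pics/big_w5.png

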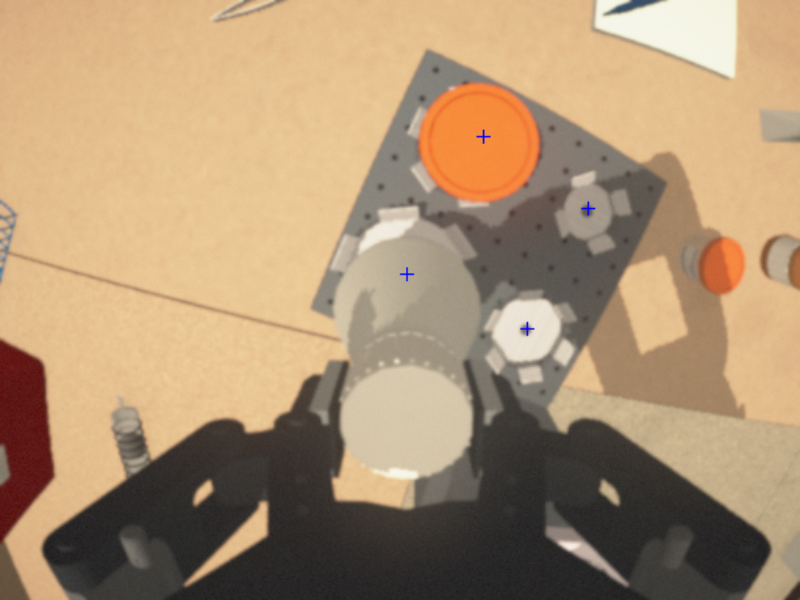

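The bottle hub (527,329) and vial hub (588,208) sit right on my markers. The cup lid at (480,142) is seated in its clamp.

>>> servo_tool([
  {"dx": -0.002,"dy": -0.001,"dz": -0.04,"rx": 0,"ry": 0,"rz": 0,"hand": 0},
  {"dx": -0.002,"dy": -0.001,"dz": -0.075,"rx": 0,"ry": 0,"rz": 0,"hand": 0},
  {"dx": -0.002,"dy": -0.001,"dz": -0.1,"rx": 0,"ry": 0,"rz": 0,"hand": 0},
  {"dx": -0.002,"dy": -0.001,"dz": -0.11,"rx": 0,"ry": 0,"rz": 0,"hand": 0},
  {"dx": -0.002,"dy": -0.001,"dz": -0.12,"rx": 0,"ry": 0,"rz": 0,"hand": 0},
  {"dx": -0.002,"dy": -0.001,"dz": -0.13,"rx": 0,"ry": 0,"rz": 0,"hand": 0},
  {"dx": -0.002,"dy": -0.001,"dz": -0.14,"rx": 0,"ry": 0,"rz": 0,"hand": 0},
  {"dx": -0.002,"dy": -0.001,"dz": -0.148,"rx": 0,"ry": 0,"rz": 0,"hand": 0},
  {"dx": -0.002,"dy": -0.001,"dz": -0.153,"rx": 0,"ry": 0,"rz": 0,"hand": 0},
  {"dx": -0.002,"dy": -0.001,"dz": -0.153,"rx": 0,"ry": 0,"rz": 0,"hand": 0},
  {"dx": -0.002,"dy": -0.001,"dz": -0.153,"rx": 0,"ry": 0,"rz": 0,"hand": 0},
])

```text
time_s: 11.37
tcp_pos: [0.4273, 0.2622, 0.1693]
eef_rot: [-3.12, -0.368, -0.001]
wrist_force: [-2.6, -3.5, 8.6]
opening: 0.437
grip_force: 61.9
```

>>> servo_tool([
  {"dx": 0,"dy": 0,"dz": 0,"rx": 0,"ry": 0,"rz": 0,"hand": 0.8},
  {"dx": 0,"dy": 0,"dz": 0,"rx": 0,"ry": 0,"rz": 0,"hand": 0.8},
  {"dx": 0,"dy": 0,"dz": 0,"rx": 0,"ry": 0,"rz": 0,"hand": 0.8},
  {"dx": 0,"dy": 0,"dz": 0,"rx": 0,"ry": 0,"rz": 0,"hand": 0.8},
  {"dx": 0,"dy": 0,"dz": 0.04,"rx": 0,"ry": 0,"rz": 0,"hand": 0.8},
  {"dx": 0,"dy": 0,"dz": 0.1,"rx": 0,"ry": 0,"rz": 0,"hand": 0.8},
  {"dx": 0,"dy": 0,"dz": 0.12,"rx": 0,"ry": 0,"rz": 0,"hand": 0.8},
  {"dx": 0,"dy": 0,"dz": 0.12,"rx": 0,"ry": 0,"rz": 0,"hand": 0.8},
  {"dx": 0.196,"dy": -0.741,"dz": 0.1,"rx": 0,"ry": 0,"rz": 0,"hand": 0.8},
  {"dx": 0.196,"dy": -0.741,"dz": 0.1,"rx": 0,"ry": 0,"rz": 0,"hand": 0.8},
  {"dx": 0.196,"dy": -0.741,"dz": 0.1,"rx": 0,"ry": 0,"rz": 0,"hand": 0.8},
  {"dx": 0.196,"dy": -0.741,"dz": 0.1,"rx": 0,"ry": 0,"rz": 0,"hand": 0.8},
  {"dx": 0.196,"dy": -0.741,"dz": 0.1,"rx": 0,"ry": 0,"rz": 0,"hand": 0.8},
  {"dx": 0.196,"dy": -0.741,"dz": 0.1,"rx": 0,"ry": 0,"rz": 0,"hand": 0.8},
  {"dx": 0.196,"dy": -0.741,"dz": 0.1,"rx": 0,"ry": 0,"rz": 0,"hand": 0.8},
  {"dx": 0.196,"dy": -0.741,"dz": 0.1,"rx": 0,"ry": 0,"rz": 0,"hand": 0.8},
  {"dx": 0.196,"dy": -0.741,"dz": 0.1,"rx": 0,"ry": 0,"rz": 0,"hand": 0.8},
  {"dx": 0.196,"dy": -0.741,"dz": 0.1,"rx": 0,"ry": 0,"rz": 0,"hand": 0.8},
  {"dx": 0.196,"dy": -0.741,"dz": 0.1,"rx": 0,"ry": 0,"rz": 0,"hand": 0.8},
  {"dx": 0.196,"dy": -0.741,"dz": 0.1,"rx": 0,"ry": 0,"rz": 0,"hand": 0.8},
])

```text
time_s: 13.03
tcp_pos: [0.5241, -0.1083, 0.217]
eef_rot: [-3.119, -0.365, 0.003]
wrist_force: [-0.2, -0.3, 0.4]
opening: 0.794
grip_force: 0.0
```

```bash
python3 - <<'E'
from h import *
i=cap('wrist','w6');s=manip.get_state();print(s['tcp_pos'],s['time_s'],s['opening'])
white('w6',.093,(.524,-.109),.05,.018)
E
```

```text
[ 0.52405576 -0.10751431  0.21726933] 13.0833 0.7961368362726079
blob [ 0.5243 -0.1054] r 0.0174 px [256. 187.] [ 0.5072 -0.1238] [ 0.5408 -0.088 ]
```

>>> servo_tool([
  {"dx": 0,"dy": 0.005,"dz": -0.08,"rx": 0,"ry": 0,"rz": 0,"hand": 0.8},
  {"dx": 0,"dy": 0.005,"dz": -0.16,"rx": 0,"ry": 0,"rz": 0,"hand": 0.8},
  {"dx": 0,"dy": 0.005,"dz": -0.23,"rx": 0,"ry": 0,"rz": 0,"hand": 0.8},
  {"dx": 0,"dy": 0.005,"dz": -0.27,"rx": 0,"ry": 0,"rz": 0,"hand": 0.8},
  {"dx": 0,"dy": 0.005,"dz": -0.282,"rx": 0,"ry": 0,"rz": 0,"hand": 0.8},
  {"dx": 0,"dy": 0.005,"dz": -0.282,"rx": 0,"ry": 0,"rz": 0,"hand": 0.6},
  {"dx": 0,"dy": 0.005,"dz": -0.282,"rx": 0,"ry": 0,"rz": 0,"hand": 0},
  {"dx": 0,"dy": 0.005,"dz": -0.282,"rx": 0,"ry": 0,"rz": 0,"hand": 0},
  {"dx": 0,"dy": 0.005,"dz": -0.282,"rx": 0,"ry": 0,"rz": 0,"hand": 0},
  {"dx": 0,"dy": 0.005,"dz": -0.282,"rx": 0,"ry": 0,"rz": 0,"hand": 0},
  {"dx": 0,"dy": 0.005,"dz": -0.282,"rx": 0,"ry": 0,"rz": 0,"hand": 0},
  {"dx": 0,"dy": 0.005,"dz": -0.282,"rx": 0,"ry": 0,"rz": 0,"hand": 0},
  {"dx": 0,"dy": 0.005,"dz": -0.282,"rx": 0,"ry": 0,"rz": 0,"hand": 0},
])

```text
time_s: 14.17
tcp_pos: [0.5262, -0.1059, 0.079]
eef_rot: [3.12, 0.367, 0.005]
wrist_force: [-0.8, 1.9, 7.0]
opening: 0.405
grip_force: 60.6
```

>>> servo_tool([
  {"dx": 0,"dy": 0,"dz": 0.07,"rx": 0,"ry": 0,"rz": 0,"hand": 0},
  {"dx": 0,"dy": 0,"dz": 0.14,"rx": 0,"ry": 0,"rz": 0,"hand": 0},
  {"dx": -0.01,"dy": 0.03,"dz": 0.21,"rx": 0,"ry": 0,"rz": 0,"hand": 0},
  {"dx": -0.04,"dy": 0.08,"dz": 0.26,"rx": 0,"ry": 0,"rz": 0,"hand": 0},
  {"dx": -0.07,"dy": 0.15,"dz": 0.26,"rx": 0,"ry": 0,"rz": 0,"hand": 0},
  {"dx": -0.1,"dy": 0.22,"dz": 0.26,"rx": 0,"ry": 0,"rz": 0,"hand": 0},
  {"dx": -0.13,"dy": 0.29,"dz": 0.26,"rx": 0,"ry": 0,"rz": 0,"hand": 0},
  {"dx": -0.16,"dy": 0.36,"dz": 0.26,"rx": 0,"ry": 0,"rz": 0,"hand": 0},
  {"dx": -0.19,"dy": 0.43,"dz": 0.26,"rx": 0,"ry": 0,"rz": 0,"hand": 0},
  {"dx": -0.22,"dy": 0.49,"dz": 0.26,"rx": 0,"ry": 0,"rz": 0,"hand": 0},
  {"dx": -0.231,"dy": 0.53,"dz": 0.26,"rx": 0,"ry": 0,"rz": 0,"hand": 0},
  {"dx": -0.231,"dy": 0.55,"dz": 0.26,"rx": 0,"ry": 0,"rz": 0,"hand": 0},
  {"dx": -0.231,"dy": 0.55,"dz": 0.26,"rx": 0,"ry": 0,"rz": 0,"hand": 0},
  {"dx": -0.231,"dy": 0.55,"dz": 0.26,"rx": 0,"ry": 0,"rz": 0,"hand": 0},
  {"dx": -0.231,"dy": 0.55,"dz": 0.26,"rx": 0,"ry": 0,"rz": 0,"hand": 0},
])

```text
time_s: 15.42
tcp_pos: [0.4098, 0.1684, 0.2074]
eef_rot: [3.12, 0.367, 0.0]
wrist_force: [-0.8, -0.3, -1.4]
opening: 0.402
grip_force: 60.7
```

```bash
python3 - <<'E'
from h import *
i=cap('wrist','w7');s=manip.get_state();t=s['tcp_pos'];print(t,s['time_s'],s['wrist_force'],s['opening'])
white('w7',t[2]+.0145,t[:2],.03,.018)
for n,p in dict(flasktop=(.4267,.262,.185),cuptop=(.521,.2437,.131),bottle=(.4082,.168,.063),vial=(.5032,.1493,.063)).items():
    q=proj('w7','wrist',p);print(n,q);cv2.drawMarker(i,tuple(int(round(k)) for k in q),(255,0,0),0,8)
cv2.imwrite('pics/big_w7.png',cv2.resize(i,(800,600)))
E
```

```text
[0.40979492 0.16819844 0.2073384 ] 15.4667 [-0.13977409 -0.12624123 -1.07477355] 0.40160812956695174
blob [0.409  0.1688] r 0.0172 px [260. 267.] [0.3914 0.1517] [0.4264 0.1857]
flasktop (np.float64(107.20668806437331), np.float64(170.89964896503014))
cuptop (np.float64(191.46934012516516), np.float64(31.73147363818964))
bottle (np.float64(259.93792263554053), np.float64(184.25843628179163))
vial (np.float64(304.11616764858), np.float64(90.86002985247184))
```

View pics/big_w7.png

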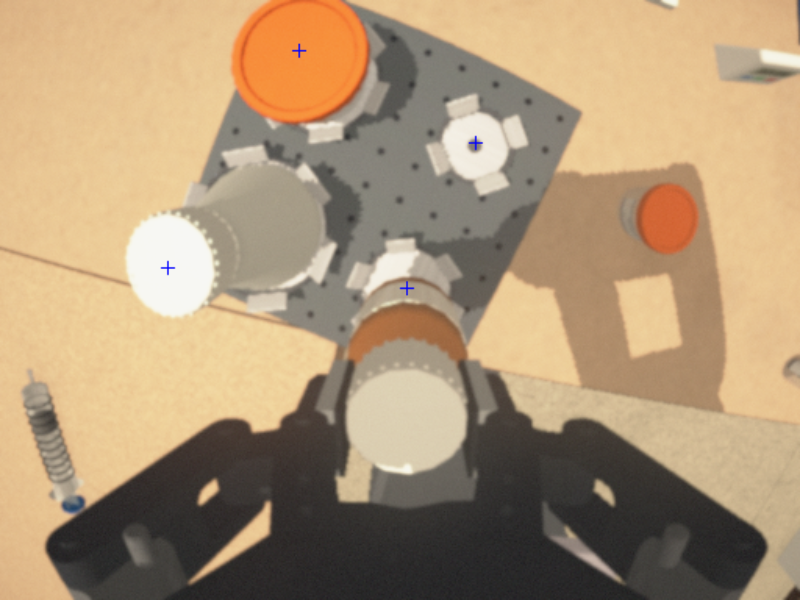

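The flask and cup stand seated, with cap centre at (170,265) and lid at (300,58). The vial hub at (475,144) matches its marker, and the bottle is lined up.

>>> servo_tool([
  {"dx": -0.002,"dy": -0.001,"dz": -0.04,"rx": 0,"ry": 0,"rz": 0,"hand": 0},
  {"dx": -0.002,"dy": -0.001,"dz": -0.07,"rx": 0,"ry": 0,"rz": 0,"hand": 0},
  {"dx": -0.002,"dy": -0.001,"dz": -0.085,"rx": 0,"ry": 0,"rz": 0,"hand": 0},
  {"dx": -0.002,"dy": -0.001,"dz": -0.095,"rx": 0,"ry": 0,"rz": 0,"hand": 0},
  {"dx": -0.002,"dy": -0.001,"dz": -0.105,"rx": 0,"ry": 0,"rz": 0,"hand": 0},
  {"dx": -0.002,"dy": -0.001,"dz": -0.115,"rx": 0,"ry": 0,"rz": 0,"hand": 0},
  {"dx": -0.002,"dy": -0.001,"dz": -0.125,"rx": 0,"ry": 0,"rz": 0,"hand": 0},
  {"dx": -0.002,"dy": -0.001,"dz": -0.134,"rx": 0,"ry": 0,"rz": 0,"hand": 0},
  {"dx": -0.002,"dy": -0.001,"dz": -0.134,"rx": 0,"ry": 0,"rz": 0,"hand": 0},
  {"dx": -0.002,"dy": -0.001,"dz": -0.134,"rx": 0,"ry": 0,"rz": 0,"hand": 0},
])

```text
time_s: 16.3
tcp_pos: [0.4091, 0.1687, 0.1406]
eef_rot: [-3.12, -0.368, -0.002]
wrist_force: [1.1, -0.5, 1.9]
opening: 0.404
grip_force: 62.8
```

>>> servo_tool([
  {"dx": 0,"dy": 0,"dz": -0.004,"rx": 0,"ry": 0,"rz": 0,"hand": 0},
  {"dx": 0,"dy": 0,"dz": -0.004,"rx": 0,"ry": 0,"rz": 0,"hand": 0},
  {"dx": 0,"dy": 0,"dz": -0.004,"rx": 0,"ry": 0,"rz": 0,"hand": 0},
])

```text
time_s: 16.55
tcp_pos: [0.4098, 0.169, 0.1405]
eef_rot: [-3.12, -0.369, -0.005]
wrist_force: [-6.5, -4.0, 29.7]
opening: 0.402
grip_force: 65.9
```

>>> servo_tool([
  {"dx": 0,"dy": 0,"dz": 0.004,"rx": 0,"ry": 0,"rz": 0,"hand": 0.7},
  {"dx": 0,"dy": 0,"dz": 0.004,"rx": 0,"ry": 0,"rz": 0,"hand": 0.7},
  {"dx": 0,"dy": 0,"dz": 0.004,"rx": 0,"ry": 0,"rz": 0,"hand": 0.7},
  {"dx": 0,"dy": 0,"dz": 0.004,"rx": 0,"ry": 0,"rz": 0,"hand": 0.7},
  {"dx": 0,"dy": 0,"dz": 0.05,"rx": 0,"ry": 0,"rz": 0,"hand": 0.7},
  {"dx": 0,"dy": 0,"dz": 0.12,"rx": 0,"ry": 0,"rz": 0,"hand": 0.7},
  {"dx": 0,"dy": 0,"dz": 0.12,"rx": 0,"ry": 0,"rz": 0,"hand": 0.7},
  {"dx": -0.023,"dy": -0.963,"dz": 0.12,"rx": 0,"ry": 0,"rz": 0,"hand": 0.7},
  {"dx": -0.023,"dy": -0.963,"dz": 0.12,"rx": 0,"ry": 0,"rz": 0,"hand": 0.7},
  {"dx": -0.023,"dy": -0.963,"dz": 0.12,"rx": 0,"ry": 0,"rz": 0,"hand": 0.7},
  {"dx": -0.023,"dy": -0.963,"dz": 0.12,"rx": 0,"ry": 0,"rz": 0,"hand": 0.7},
  {"dx": -0.023,"dy": -0.963,"dz": 0.12,"rx": 0,"ry": 0,"rz": 0,"hand": 0.7},
  {"dx": -0.023,"dy": -0.963,"dz": 0.12,"rx": 0,"ry": 0,"rz": 0,"hand": 0.7},
  {"dx": -0.023,"dy": -0.963,"dz": 0.12,"rx": 0,"ry": 0,"rz": 0,"hand": 0.7},
  {"dx": -0.023,"dy": -0.963,"dz": 0.12,"rx": 0,"ry": 0,"rz": 0,"hand": 0.7},
  {"dx": -0.023,"dy": -0.963,"dz": 0.12,"rx": 0,"ry": 0,"rz": 0,"hand": 0.7},
  {"dx": -0.023,"dy": -0.963,"dz": 0.12,"rx": 0,"ry": 0,"rz": 0,"hand": 0.7},
  {"dx": -0.023,"dy": -0.963,"dz": 0.12,"rx": 0,"ry": 0,"rz": 0,"hand": 0.7},
  {"dx": -0.023,"dy": -0.963,"dz": 0.12,"rx": 0,"ry": 0,"rz": 0,"hand": 0.7},
  {"dx": -0.023,"dy": -0.963,"dz": 0.12,"rx": 0,"ry": 0,"rz": 0,"hand": 0.7},
])

```text
time_s: 18.22
tcp_pos: [0.397, -0.3173, 0.1979]
eef_rot: [3.119, 0.363, 0.001]
wrist_force: [-0.2, -1.3, 0.3]
opening: 0.696
grip_force: 0.0
```

>>> servo_tool([
  {"dx": 0,"dy": 0,"dz": 0,"rx": 0,"ry": 0,"rz": 0,"hand": 0.7},
  {"dx": 0,"dy": 0,"dz": 0,"rx": 0,"ry": 0,"rz": 0,"hand": 0.7},
  {"dx": 0,"dy": 0,"dz": 0,"rx": 0,"ry": 0,"rz": 0,"hand": 0.7},
])

```text
time_s: 18.47
tcp_pos: [0.3967, -0.3116, 0.1979]
eef_rot: [-3.119, -0.369, 0.001]
wrist_force: [-0.1, -0.8, 0.0]
opening: 0.7
grip_force: 0.0
```

```bash
python3 - <<'E'
from h import *
i=cap('wrist','w8');s=manip.get_state();print(s['tcp_pos'],s['time_s'],s['opening'])
white('w8',.072,(.396,-.314),.04,.016)
q=proj('w8','wrist',(.396,-.314,.072));print(q);cv2.drawMarker(i,tuple(int(round(k)) for k in q),(255,0,0),0,8)
cv2.imwrite('pics/big_w8.png',cv2.resize(i,(800,600)))
E
```

```text
[ 0.39688315 -0.31161616  0.19805934] 18.5167 0.701224243348651
blob [ 0.3946 -0.3133] r 0.0159 px [259. 190.] [ 0.3786 -0.3296] [ 0.4101 -0.2974]
(np.float64(262.5937956426555), np.float64(188.9494451486045))
```

View pics/big_w8.png

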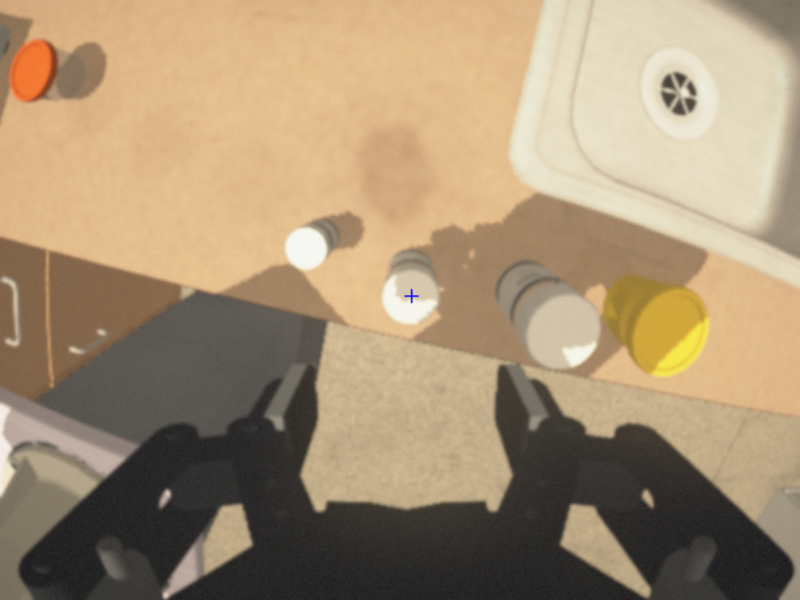

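The middle vial's cap is centred at (410,296), with clear gaps to the small and large vials on either side.

>>> servo_tool([
  {"dx": -0.004,"dy": 0.001,"dz": -0.08,"rx": 0,"ry": 0,"rz": 0,"hand": 0.7},
  {"dx": -0.004,"dy": 0.001,"dz": -0.16,"rx": 0,"ry": 0,"rz": 0,"hand": 0.7},
  {"dx": -0.004,"dy": 0.001,"dz": -0.22,"rx": 0,"ry": 0,"rz": 0,"hand": 0.7},
  {"dx": -0.004,"dy": 0.001,"dz": -0.27,"rx": 0,"ry": 0,"rz": 0,"hand": 0.7},
  {"dx": -0.004,"dy": 0.001,"dz": -0.31,"rx": 0,"ry": 0,"rz": 0,"hand": 0.7},
  {"dx": -0.004,"dy": 0.001,"dz": -0.315,"rx": 0,"ry": 0,"rz": 0,"hand": 0.7},
  {"dx": -0.004,"dy": 0.001,"dz": -0.315,"rx": 0,"ry": 0,"rz": 0,"hand": 0.5},
  {"dx": -0.004,"dy": 0.001,"dz": -0.315,"rx": 0,"ry": 0,"rz": 0,"hand": 0},
  {"dx": -0.004,"dy": 0.001,"dz": -0.315,"rx": 0,"ry": 0,"rz": 0,"hand": 0},
  {"dx": -0.004,"dy": 0.001,"dz": -0.315,"rx": 0,"ry": 0,"rz": 0,"hand": 0},
  {"dx": -0.004,"dy": 0.001,"dz": -0.315,"rx": 0,"ry": 0,"rz": 0,"hand": 0},
  {"dx": -0.004,"dy": 0.001,"dz": -0.315,"rx": 0,"ry": 0,"rz": 0,"hand": 0},
  {"dx": -0.004,"dy": 0.001,"dz": -0.315,"rx": 0,"ry": 0,"rz": 0,"hand": 0},
])

```text
time_s: 19.6
tcp_pos: [0.3958, -0.3129, 0.0422]
eef_rot: [3.118, 0.367, 0.003]
wrist_force: [0.7, 1.4, 8.4]
opening: 0.365
grip_force: 60.0
```

>>> servo_tool([
  {"dx": 0,"dy": 0,"dz": 0.07,"rx": 0,"ry": 0,"rz": 0,"hand": 0},
  {"dx": 0,"dy": 0,"dz": 0.14,"rx": 0,"ry": 0,"rz": 0,"hand": 0},
  {"dx": 0.02,"dy": 0.03,"dz": 0.21,"rx": 0,"ry": 0,"rz": 0,"hand": 0},
  {"dx": 0.05,"dy": 0.08,"dz": 0.27,"rx": 0,"ry": 0,"rz": 0,"hand": 0},
  {"dx": 0.08,"dy": 0.15,"dz": 0.3,"rx": 0,"ry": 0,"rz": 0,"hand": 0},
  {"dx": 0.11,"dy": 0.22,"dz": 0.3,"rx": 0,"ry": 0,"rz": 0,"hand": 0},
  {"dx": 0.14,"dy": 0.29,"dz": 0.3,"rx": 0,"ry": 0,"rz": 0,"hand": 0},
  {"dx": 0.17,"dy": 0.36,"dz": 0.3,"rx": 0,"ry": 0,"rz": 0,"hand": 0},
  {"dx": 0.2,"dy": 0.43,"dz": 0.3,"rx": 0,"ry": 0,"rz": 0,"hand": 0},
  {"dx": 0.219,"dy": 0.5,"dz": 0.3,"rx": 0,"ry": 0,"rz": 0,"hand": 0},
  {"dx": 0.219,"dy": 0.57,"dz": 0.3,"rx": 0,"ry": 0,"rz": 0,"hand": 0},
  {"dx": 0.219,"dy": 0.64,"dz": 0.3,"rx": 0,"ry": 0,"rz": 0,"hand": 0},
  {"dx": 0.219,"dy": 0.71,"dz": 0.3,"rx": 0,"ry": 0,"rz": 0,"hand": 0},
  {"dx": 0.219,"dy": 0.78,"dz": 0.3,"rx": 0,"ry": 0,"rz": 0,"hand": 0},
  {"dx": 0.219,"dy": 0.84,"dz": 0.3,"rx": 0,"ry": 0,"rz": 0,"hand": 0},
  {"dx": 0.219,"dy": 0.89,"dz": 0.3,"rx": 0,"ry": 0,"rz": 0,"hand": 0},
  {"dx": 0.219,"dy": 0.925,"dz": 0.3,"rx": 0,"ry": 0,"rz": 0,"hand": 0},
  {"dx": 0.219,"dy": 0.925,"dz": 0.3,"rx": 0,"ry": 0,"rz": 0,"hand": 0},
  {"dx": 0.219,"dy": 0.925,"dz": 0.3,"rx": 0,"ry": 0,"rz": 0,"hand": 0},
  {"dx": 0.219,"dy": 0.925,"dz": 0.3,"rx": 0,"ry": 0,"rz": 0,"hand": 0},
])

```text
time_s: 21.27
tcp_pos: [0.5042, 0.1496, 0.191]
eef_rot: [3.12, 0.368, 0.0]
wrist_force: [0.1, 0.5, -0.9]
opening: 0.369
grip_force: 59.7
```

```bash
python3 - <<'E'
from h import *
i=cap('wrist','w9');s=manip.get_state();t=s['tcp_pos'];print(t,s['time_s'],s['wrist_force'],s['opening'])
white('w9',t[2]+.0305,t[:2],.03,.016)
q=proj('w9','wrist',(.5035,.1493,.063));print(q);cv2.drawMarker(i,tuple(int(round(k)) for k in q),(255,0,0),0,8)
cv2.imwrite('pics/big_w9.png',cv2.resize(i,(800,600)))
E
```

```text
[0.50429018 0.14927248 0.19096633] 21.3167 [ 0.81147484  0.45663573 -0.98500988] 0.36912362285204364
blob [0.5038 0.1499] r 0.0152 px [258. 289.] [0.4887 0.1348] [0.5189 0.1651]
(np.float64(260.1074077548873), np.float64(187.90636731490642))
```

View pics/big_w9.png

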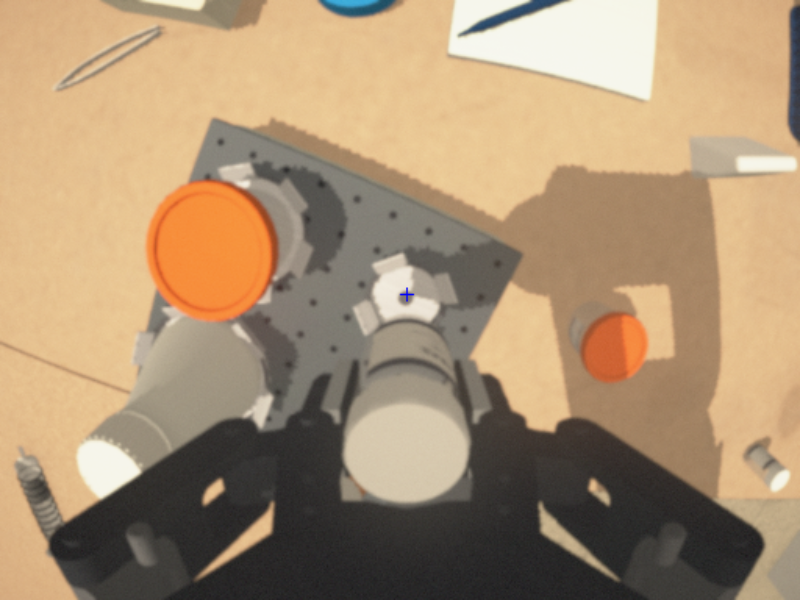

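The vial hangs over its clamp hub at (407,297), and the cup and flask still stand.

>>> servo_tool([
  {"dx": -0.001,"dy": -0.001,"dz": -0.05,"rx": 0,"ry": 0,"rz": 0,"hand": 0},
  {"dx": -0.001,"dy": -0.001,"dz": -0.09,"rx": 0,"ry": 0,"rz": 0,"hand": 0},
  {"dx": -0.001,"dy": -0.001,"dz": -0.12,"rx": 0,"ry": 0,"rz": 0,"hand": 0},
  {"dx": -0.001,"dy": -0.001,"dz": -0.135,"rx": 0,"ry": 0,"rz": 0,"hand": 0},
  {"dx": -0.001,"dy": -0.001,"dz": -0.145,"rx": 0,"ry": 0,"rz": 0,"hand": 0},
  {"dx": -0.001,"dy": -0.001,"dz": -0.155,"rx": 0,"ry": 0,"rz": 0,"hand": 0},
  {"dx": -0.001,"dy": -0.001,"dz": -0.165,"rx": 0,"ry": 0,"rz": 0,"hand": 0},
  {"dx": -0.001,"dy": -0.001,"dz": -0.172,"rx": 0,"ry": 0,"rz": 0,"hand": 0},
  {"dx": -0.001,"dy": -0.001,"dz": -0.177,"rx": 0,"ry": 0,"rz": 0,"hand": 0},
  {"dx": -0.001,"dy": -0.001,"dz": -0.177,"rx": 0,"ry": 0,"rz": 0,"hand": 0},
  {"dx": -0.001,"dy": -0.001,"dz": -0.177,"rx": 0,"ry": 0,"rz": 0,"hand": 0},
])

```text
time_s: 22.23
tcp_pos: [0.5046, 0.1497, 0.1051]
eef_rot: [3.12, 0.368, 0.003]
wrist_force: [-9.2, -3.9, 31.2]
opening: 0.37
grip_force: 63.3
```

>>> servo_tool([
  {"dx": 0,"dy": 0,"dz": 0.004,"rx": 0,"ry": 0,"rz": 0,"hand": 0.65},
  {"dx": 0,"dy": 0,"dz": 0.004,"rx": 0,"ry": 0,"rz": 0,"hand": 0.65},
  {"dx": 0,"dy": 0,"dz": 0.004,"rx": 0,"ry": 0,"rz": 0,"hand": 0.65},
  {"dx": 0,"dy": 0,"dz": 0.004,"rx": 0,"ry": 0,"rz": 0,"hand": 0.65},
  {"dx": 0,"dy": 0,"dz": 0.05,"rx": 0,"ry": 0,"rz": 0,"hand": 0.65},
  {"dx": 0,"dy": 0,"dz": 0.11,"rx": 0,"ry": 0,"rz": 0,"hand": 0.65},
  {"dx": 0,"dy": 0,"dz": 0.19,"rx": 0,"ry": 0,"rz": 0,"hand": 0.65},
  {"dx": 0,"dy": 0,"dz": 0.27,"rx": 0,"ry": 0,"rz": 0,"hand": 0.65},
  {"dx": 0,"dy": 0,"dz": 0.35,"rx": 0,"ry": 0,"rz": 0,"hand": 0.65},
  {"dx": -0.08,"dy": 0.1,"dz": 0.42,"rx": 0,"ry": 0,"rz": 0,"hand": 0.65},
  {"dx": -0.14,"dy": 0.1,"dz": 0.48,"rx": 0,"ry": 0,"rz": 0,"hand": 0.65},
  {"dx": -0.2,"dy": 0.1,"dz": 0.5,"rx": 0,"ry": 0,"rz": 0,"hand": 0.65},
  {"dx": -0.2,"dy": 0.1,"dz": 0.5,"rx": 0,"ry": 0,"rz": 0,"hand": 0.65},
  {"dx": -0.2,"dy": 0.1,"dz": 0.5,"rx": 0,"ry": 0,"rz": 0,"hand": 0.65},
  {"dx": -0.2,"dy": 0.1,"dz": 0.5,"rx": 0,"ry": 0,"rz": 0,"hand": 0.65},
])

```text
time_s: 23.48
tcp_pos: [0.404, 0.1998, 0.3523]
eef_rot: [-3.12, -0.37, -0.002]
wrist_force: [-0.2, 0.7, -0.4]
opening: 0.65
grip_force: 0.0
```

```bash
python3 - <<'E'
from h import *
i=cap('wrist','w10');s=manip.get_state();t=s['tcp_pos'];print(t,s['time_s'],s['wrist_force'])
P=dict(flask=(.4267,.262,.185),cup=(.521,.2437,.131),bottle=(.4082,.168,.156),vial=(.5033,.1493,.135))
for n,p in P.items():
    print(n);white('w10',p[2],p[:2],.03,.016)
    q=proj('w10','wrist',p);cv2.drawMarker(i,tuple(int(round(k)) for k in q),(255,0,0),0,8)
m=cv2.inRange(cv2.cvtColor(i,cv2.COLOR_BGR2HSV),(3,150,100),(16,255,255))
for c in cv2.findContours(m,0,2)[0]:
    if cv2.contourArea(c)>300: (u,v),r=cv2.minEnclosingCircle(c);print('orange',onz('w10','wrist',u,v,.131)[:2])
cv2.imwrite('pics/big_w10.png',cv2.resize(i,(800,600)))
E
```

```text
[0.40430734 0.19953067 0.3516597 ] 23.5333 [-0.10338086 -0.28373984  0.36374735]
flask
blob [0.427  0.2623] r 0.0201 px [206. 139.] [0.4065 0.2426] [0.447  0.2815]
cup
bottle
blob [0.4078 0.1695] r 0.0179 px [287. 176.] [0.3903 0.1508] [0.4248 0.1879]
vial
blob [0.4979 0.1524] r 0.0208 px [320. 100.] [0.4758 0.1335] [0.5198 0.1711]
orange [0.49097686 0.04356181]
orange [0.51864345 0.24387433]
```

View pics/big_w10.png

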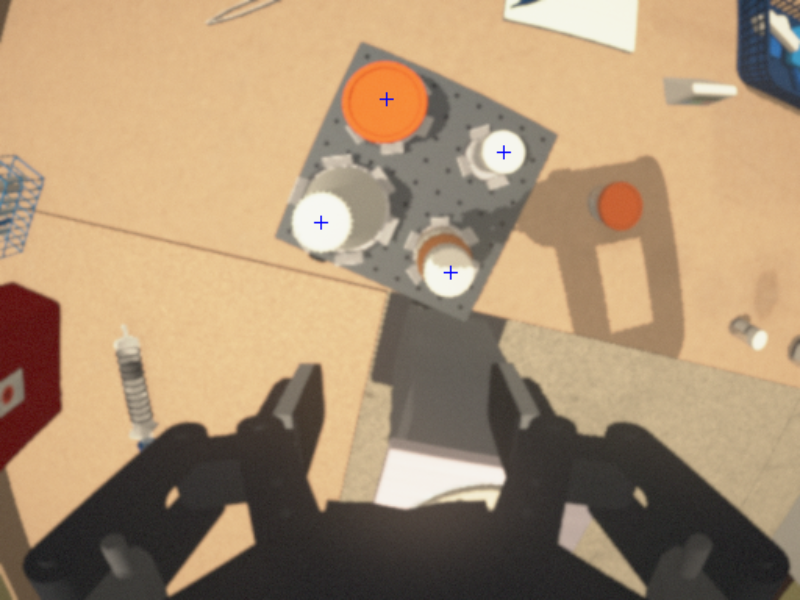

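All four tops sit on their expected positions, with nothing tilted: flask (321,222), cup (386,100), bottle (449,270), vial (503,152). I'm handing the job in.

```bash
python3 -c "
from bench import manip
print(manip.sign_off())"
```

```text
the job is handed in; nothing more can be done
None
```

I put the flask, cup, bottle and vial each in its own clamp, and the last wrist image shows all four upright and centred; I handed in at about 24 s of the 104 s, but no verdict came back.

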